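Find the soft brake lever and hold it in

ROBOT

A 6-joint arm with a two-finger parallel gripper is mounted at the origin on a cart in front of the work surface, level with it; the furniture and walls round the work are solid. World frame = base frame: x ahead of the robot, y to its left, z up, the work surface at z = 0. Lengths are in mm, angles in rad, forces in N, time in s.
With the tool pointing down it reaches from about 325 to 925 mm from the base axis. Payload 3.1 kg.
Tool frame: the origin (TCP) lies midway between the tips of the shut fingers; the grasp point (between the pads) lies 19 mm behind it; z points along the fingers, y is the line along which they close (so a half turn about z gives the same grasp; the last joint's range is limited). The gripper opens to 85 mm and grips with 20 to 120 N. Pads are 22 mm wide; open, the fingers measure 114 mm over their backs; the gripper's body (76 mm by 85 mm) begins 54 mm behind the grasp point. The pads swing forward as they close: fully open they stand 13 mm farther back than shut.
Start: joints at [1.233, 0.217, 1.613, -0, 1.311, -0.112], TCP at [139.909, 609.151, 231.3] pointing down, gripper open.
Joint ranges: [-2.75, 2.75], [-0.78, 2.1], [0.31, 2.55], [-1.13, 4.27], [0.13, 2.63], [-2.58, 2.58]. Speed limits (rad/s): [2.79, 2.79, 3.14, 3.14, 3.14, 3.14].

INTERFACE

Orientations are given as a unit quaternion [w, x, y, z].
In Python, from rig import manip gives the robot as it stands.
- The arm moves only by the tool move_arm, never from a script. Its argument "increments" is one flat list of numbers, 7 for each row, row after row: the turn, a rotation vector about the tool's x, y, z in degrees, then the shift along the tool's x, y, z in mm, then the closure, from 0 (fully open) to 1 (shut). In form: [wx, wy, wz, tx, ty, tz, gripper, wx, wy, wz, tx, ty, tz, gripper, ...]. A call has 1 to 8 rows; each row is the pose to reach, as a shift and turn from the pose commanded when the call began, along the tool's axes at that moment; what a row does not reach only later rows make up. A row lasts 1/10 s, in which the tool goes at most 50 mm and 8.59 degrees, less where a joint would pass 70% of its speed; a pose out of reach is approached as far as the arm can. A call with a gripper value outside its range is refused whole. The fingers move at their own pace and stop on an object; "newtons" is the grip in N (left out, the last holds). Time passes only in rows, so rows that repeat a pose let the fingers close. It gives the time, the measured TCP pose, the force, the opening and the grip force at its end, in the units of the state.
- manip.sense(): the state, without advancing time (a new reading comes with each control period).
- manip.camera(name): name is "scene" or "top" or "wrist"; returns a dict with "color" (400x640x3 uint8, red, green, blue), "fx", "fy", "cx", "cy" (pixels), "R" (3x3) and "t" (3): a world point X has camera coordinates R X + t. Camera axes: x right, y down, z forward; pixel columns grow to the right and rows downward; lengths in mm; the calibration is good to about 2 mm. A picture is of the moment at which its call begins. There is no depth.
- manip.finish_job(): hands the job in; it is judged then, once.
Trained networks look in a picture, given as the dict that the camera call returned (one of the last four; its "shot" number tells which), for a name from the list of things; names that differ only in an ending like _2 or _b are one class to them, and where a whole thing is asked for, a point or a joint stands for the part that bears it (a point fixed in the world has none). Each returns a list of dicts, best first, with "score" (0 to 1); they miss things now and then, are a little off and sometimes report something else, mostly with a low value. They report only what shows in the picture. A call takes as long as a camera call.
- manip.spot_in(picture, name): "location" ([x, y, z] in mm, in the coordinates of the camera as it stood for that picture, good to about 4 mm: the middle of the surface that is visible of it).
- manip.tip_of(picture, name): "location" ([x, y, z] in mm, in the coordinates of the camera as it stood for that picture, good to about 4 mm: a listed point, or the origin of a listed thing).
The state is a dict: "t": time; "joints": joint angles; "dq": joint speeds; "tau": joint torques, N m; "position": TCP position; "orientation": TCP orientation; "ft_force": force on the tool from outside, world axes, zero at the start; "moment": the same for the moment, N m; "gripper_width": finger opening in mm; "grip_force": force on a finger pad.
Only numpy, scipy, OpenCV 4.12 (cv2) and the standard library are available. Lean on these libraries where they do the work, as an engineer would, in place of code of your own. Each camera call takes 0.05 s, during which the arm holds its last target. There are 200 camera calls.

TASK

Check the two hydraulic brake levers of the handlebar in the vice: with the backs of the fingers press the left lever in towards its grip until it stops firmly, hold it there a moment and let it spring right out again, then press in the right one the same way. A good lever stops well short of the bar, while the soft one, with air in it, comes right in to its grip. Finish while still holding the soft lever pressed right in, so that I can strap it down overnight, with the other lever fully out; keep the fingers on the outer side of the levers without straddling or pinching them, press no harder than a hand would, and leave the loose things on the counter alone.

Things in the scene. Friction and masses are not known exactly. Their poses are not given: they have to be found in the camera images.
- handlebar: satin metal handlebar tube, 22 mm thick, 500 mm long, fixed level in the vice. Origin on its axis at mid-length, 108 mm above the counter; y runs along it to its left end, x away from the robot, z up. Brown leather grips, 31 mm thick, cover it from 113 to 247 mm either side of the middle. A brake lever lies along each grip, on the robot's side, at the tube's height.
- vice: blue bench vice bolted to the counter, clamping the handlebar; fixed. Origin on the counter under it, x away from the robot, z up. 120 mm high, 128 mm wide over the tommy bar; it reaches from 99 mm before its origin (tommy bar, 69 mm up) to 74 mm behind it.
- left_pad (a point): where to press the left lever: middle of the outer face of its satin blade (14 mm high, 7.5 thick, 125 long), 85 mm from the pivot; free space above and 75 mm below. Turns with the lever; when out, axes as the handlebar's: press towards +x. The blade's free tip lies 36 mm on at plus y, up to 10 mm further out (-x); the pivot lies the other way.
- left_pivot (a point): upright hinge axis of the left lever at blade height, 105 mm from the handlebar's middle along it and 40 mm before its axis; the fluid cylinder, black, is clamped to the tube just inboard.
- lever_left (a joint): swing of the left lever in rad: 0 out, grows as it is pressed to the grip. A spring returns it (at the pad 2 N at 0, 4 N at the end). A firm lever comes up hard at 0.25 to 0.3 (pad moved 22 to 27 mm), a soft one goes to 0.49, where its tip meets the grip (pad moved 44 mm). Either may be the soft one; it does not show, it can only be felt by pressing.
- right_pad (a point): where to press the right lever: middle of the outer face of its satin blade (14 mm high, 7.5 thick, 125 long), 85 mm from the pivot; free space above and 75 mm below. Turns with the lever; when out, axes as the handlebar's: press towards +x. The blade's free tip lies 36 mm on at minus y, up to 10 mm further out (-x); the pivot lies the other way.
- right_pivot (a point): upright hinge axis of the right lever at blade height, 105 mm from the handlebar's middle along it and 40 mm before its axis; the fluid cylinder, black, is clamped to the tube just inboard.
- lever_right (a joint): swing of the right lever in rad: 0 out, grows as it is pressed to the grip. A spring returns it (at the pad 2 N at 0, 4 N at the end). A firm lever comes up hard at 0.25 to 0.3 (pad moved 22 to 27 mm), a soft one goes to 0.49, where its tip meets the grip (pad moved 44 mm). Either may be the soft one; it does not show, it can only be felt by pressing.
- pliers: pliers with blue handles, 49 x 168 x 15 mm, lying; loose, not needed, to be left where it is; origin under its middle.
- driver_red: screwdriver with a red handle, 22 x 190 x 22 mm, lying; loose, not needed, to be left where it is; origin under its middle.
- wax_tin: round golden wax tin, 62 mm across, 25 mm high; loose, not needed, to be left where it is; origin under its middle.
- spray_can: white and blue spray can with a red cap, 52 mm across, 200 mm high, standing; loose, not needed, to be left where it is; origin under its middle.

How it is judged:
By the outcome, as a careful person would: the job done as asked, in the order asked, and still so for the second after the job is handed in, while the arm keeps its last pose, push and grip.
It also fails if it takes over 64 s, if anything falls off the work surface, if the arm or the gripper's body presses on something with over 40 N, if the wrist force passes 120 N, or if a joint passes its speed limit or range.

## Working session

There is one attempt and no reset: what is moved stays moved. The work goes in short steps, Python scripts to look and compute and a tool call to move; the robot and the scene stay as the last step left them, time stands still between calls to the robot, and variables do not carry over. Pictures are saved under pics/ and viewed, at most 10 in all, crops included, and the job is handed in when it is done.

Besides the shell and the picture viewer there is one more tool, called after "Call:" by a JSON object that holds its "fn" and its "kwargs", one argument or row to a line. move_arm: Moves the arm, as the interface text tells. Its arguments: {"type":"object","properties":{"increments":{"type":"array","items":{"type":"number"}},"newtons":{"type":"number"}},"required":["increments"]}

```bash
mkdir -p pics; cat > h.py <<'E'
import numpy as np, cv2
from rig import manip
from scipy.spatial.transform import Rotation as Rn
def w(p,loc): return np.array(p["R"]).T@(np.array(loc)-np.array(p["t"]))
def save(p,n): cv2.imwrite(f"pics/{n}.png",p["color"][:,:,::-1])
E
python3 - <<'E'
from h import *
s=manip.sense(); print(s["position"],s["orientation"],s["ft_force"],s["gripper_width"])
for c in("scene","top"):
    p=manip.camera(c); save(p,c+"0")
    for n in("left_pad","right_pad","left_pivot","right_pivot","handlebar","vice","spray_can","pliers","driver_red","wax_tin"):
        r=manip.tip_of(p,n)
        if r: print(c,n,w(p,r[0]["location"]).round(),round(r[0]["score"],2))
ims=[cv2.imread(f"pics/{c}0.png") for c in("scene","top")]
E
```

```text
[139.6461065  608.35680547 229.9449664 ] [-2.62732654e-04  1.12681943e-01  9.93630370e-01 -1.18245153e-03] [ 0.05170498  0.42950977 -1.14250282] 85.276072796998
scene left_pad [519. 113. 110.] 0.6
scene right_pad [ 527. -267.  106.] 0.61
scene left_pivot [562.  24. 110.] 0.82
scene right_pivot [562.  25. 108.] 0.67
scene handlebar [607. -77. 103.] 0.75
scene vice [617. -87.   2.] 0.71
scene spray_can [705. 225.  -4.] 0.56
scene pliers [439.   7.   1.] 0.59
scene driver_red [ 427. -165.    1.] 0.82
scene wax_tin [ 476. -340.   -2.] 0.83
top left_pad [524. 110. 109.] 0.76
top right_pad [ 532. -271.  110.] 0.51
top left_pivot [559.  26. 108.] 0.49
top right_pivot [ 567. -184.  109.] 0.76
top handlebar [603. -80. 107.] 0.61
top vice [617. -88.   1.] 0.62
top spray_can [705. 222.   1.] 0.74
top pliers [438.   9.  -3.] 0.6
top driver_red [ 430. -170.   -3.] 0.7
top wax_tin [ 484. -343.    0.] 0.8
```

View pics/scene0.png

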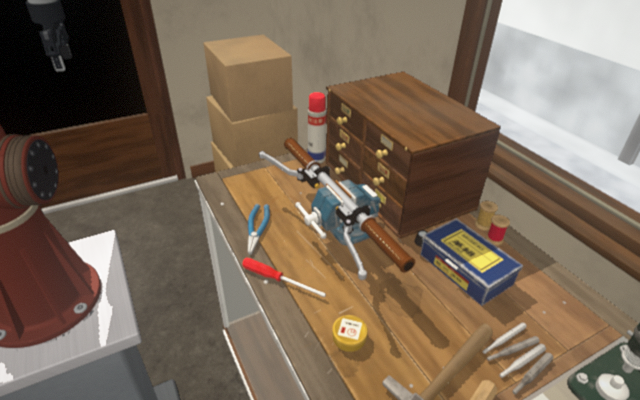

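View pics/top0.png

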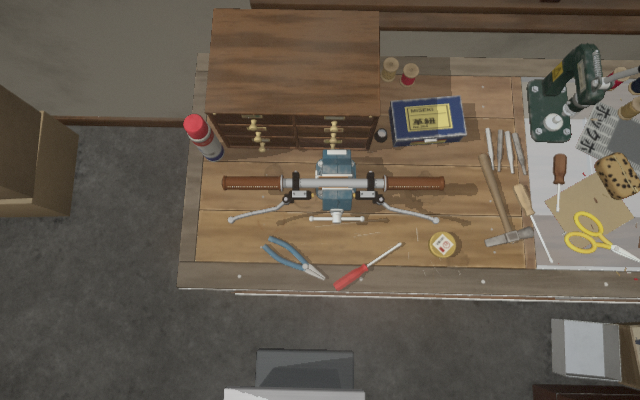

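The handlebar runs almost along world y. The left lever tip is at about (232,219) in the top view and the right one at (437,219). The pliers and the driver lie low in front, and the spray can stands behind the left end. I'll travel shut and turned, with one finger's back facing +x.

```bash
cat >> h.py <<'E'
YAW=0.02
def ori(dyaw=0): # tool down, tool y along world +x turned by dyaw
    a=YAW+dyaw; y=[np.cos(a),np.sin(a),0]; z=[0,0,-1]
    return Rn.from_matrix(np.c_[np.cross(y,z),y,z])
def go(pos,dyaw=0,cur=None):
    if cur is None:
        s=manip.sense(); q=s["orientation"]; cur=(s["position"],Rn.from_quat([q[1],q[2],q[3],q[0]]))
    P,C=cur
    print((C.inv()*ori(dyaw)).as_rotvec(degrees=True).round(2),C.inv().apply(np.array(pos)-P).round(1))
E
python3 -c "
from h import *
go([445,112,230])"
```

```text
[-0.    0.   75.92] [-408.6 -416.2    1.3]
```

Call:
{"fn": "move_arm", "kwargs": {
  "increments": [0,0,76,-408,-416,0,1,0,0,76,-408,-416,0,1,0,0,76,-408,-416,0,1,0,0,76,-408,-416,0,1,0,0,76,-408,-416,0,1,0,0,76,-408,-416,0,1,0,0,76,-408,-416,0,1,0,0,76,-408,-416,0,1]
}}

```text
t: 1.9
position: [349.7, 266.4, 231.7]
orientation: [0.0, 0.656, 0.755, 0.001]
ft_force: [1.3, 0.4, 0.1]
gripper_width: 0.0
grip_force: 0.0
```

```bash
python3 -c "
from h import *
s=manip.sense();print(s['position'],s['joints'],s['t'])
go([445,112,230])"
```

```text
[349.69589276 266.44914021 231.73655724] [ 4.91225478e-01 -1.97457408e-01  2.03039929e+00 -3.72568445e-05
  1.30714119e+00  3.51937519e-01] 1.9
[ 0.08 -0.03  6.84] [-166.2   72.9    1.8]
```

Call:
{"fn": "move_arm", "kwargs": {
  "increments": [0,0,6.8,-166,73,0,1,0,0,6.8,-166,73,0,1,0,0,6.8,-166,73,0,1,0,0,6.8,-166,73,0,1,0,0,6.8,-166,73,0,1,0,0,6.8,-166,73,0,1]
}}

```text
t: 2.5
position: [445.2, 114.0, 231.3]
orientation: [-0.0, 0.698, 0.716, 0.0]
ft_force: [0.1, -0.2, 0.6]
gripper_width: 0.2
grip_force: 0.0
```

```bash
python3 -c "
from h import *
s=manip.sense();print(s['position'],s['joints'][5],s['t'],s['ft_force'])
p=manip.camera('wrist'); save(p,'w1')
for n in('left_pad','left_pivot','handlebar'):
    r=manip.tip_of(p,n)
    if r: print(n,w(p,r[0]['location']).round(1),r[0]['score'])
def px(X):
    c=p['R']@np.array(X)+p['t']; return (c[0]/c[2]*p['fx']+p['cx'],c[1]/c[2]*p['fy']+p['cy'])
print(px([521.5,112,108]),px([560,25,108]),px([561.5-0,112,108]))
go([476,114,93])"
```

```text
[445.22309293 114.02833745 231.32893258] 0.0729583498660917 2.5 [ 0.10609293 -0.23877737  0.59023531]
left_pivot [563.9  29.2 106. ] 0.72
(np.float64(417.9121144777873), np.float64(200.54736569313528)) (np.float64(451.8337246963123), np.float64(298.77723979510245)) (np.float64(469.18540597534945), np.float64(201.73025622413778))
[-0.02 -0.01  0.47] [ -2.4  31.5 138.2]
```

View pics/w1.png

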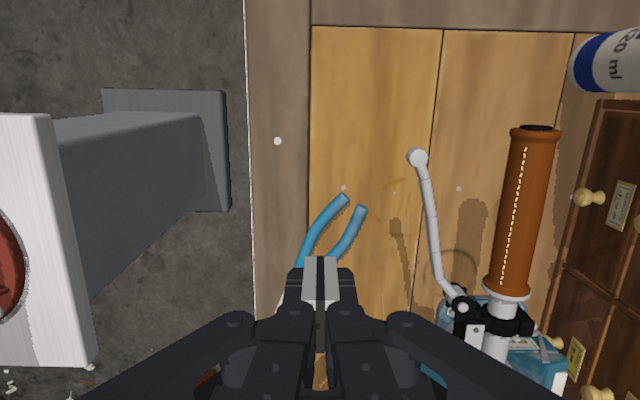

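The blade's outer face shows at about pixel (424,200), so the pad is at about x=525, y=112; the pivot is near (462,308). The descent column is clear.

Call:
{"fn": "move_arm", "kwargs": {
  "increments": [0,0,0.5,-2,31,45,1,0,0,0.5,-2,31,90,1,0,0,0.5,-2,31,135,1,0,0,0.5,-2,31,135,1,0,0,0.5,-2,31,135,1]
}}

```text
t: 3.2
position: [475.2, 114.0, 96.1]
orientation: [-0.001, 0.7, 0.714, -0.001]
ft_force: [0.3, 0.2, 0.8]
gripper_width: -0.2
grip_force: 0.0
```

Call:
{"fn": "move_arm", "kwargs": {
  "increments": [0,0,0,0,10,0,1,0,0,0,0,20,0,1,0,0,0,0,25,0,1,0,0,0,0,28,0,1,0,0,0,0,28,0,1]
}}

```text
t: 3.7
position: [505.3, 113.7, 97.1]
orientation: [0.001, 0.701, 0.713, 0.001]
ft_force: [0.7, -0.3, -0.3]
gripper_width: 0.1
grip_force: 0.0
```

```bash
python3 -c "
from h import *
s=manip.sense();print(s['position'],s['ft_force'],s['t'])
p=manip.camera('wrist'); save(p,'w2')
for n in('left_pad','left_pivot'):
    r=manip.tip_of(p,n)
    if r: print(n,w(p,r[0]['location']).round(1),r[0]['score'])
"
```

```text
[505.29593034 113.65759551  97.12919909] [ 0.67999066 -0.33623771 -0.33333484] 3.7
left_pad [528.3 105.4 108.2] 0.74
```

View pics/w2.png

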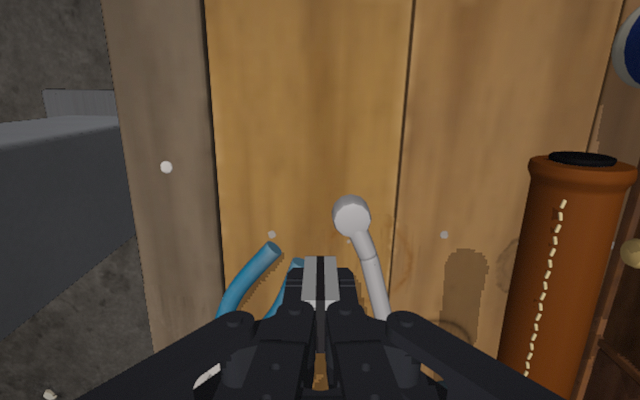

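The fingers stand beside the outer face with a small gap and nothing else near. I'll touch, then press along the lever's arc, turning with it.

Call:
{"fn": "move_arm", "kwargs": {
  "increments": [0,0,0,-4,3,0,1,0,0,0,-4,6,0,1,0,0,2.8,-1.5,10,0,1,0,0,5.7,1,14.8,0,1,0,0,8.5,3,19.5,0,1,0,0,11.4,5,24,0,1,0,0,11.4,5,24,0,1]
}}

```text
t: 4.55
position: [527.8, 118.7, 96.0]
orientation: [-0.0, 0.768, 0.64, -0.001]
ft_force: [-1.8, -1.3, 0.2]
gripper_width: 0.2
grip_force: 1.0
```

Call:
{"fn": "move_arm", "kwargs": {
  "increments": [0,0,1,0.9,1.5,0,1,0,0,2,1.7,3,0,1,0,0,3,2.5,4.5,0,1,0,0,3,2.5,4.5,0,1]
}}

```text
t: 4.95
position: [532.6, 120.6, 96.0]
orientation: [-0.0, 0.785, 0.62, -0.001]
ft_force: [-1.7, -1.8, -0.4]
gripper_width: -0.1
grip_force: 1.2
```

Call:
{"fn": "move_arm", "kwargs": {
  "increments": [0,0,1,0.8,1.5,0,1,0,0,2,1.6,3,0,1,0,0,2,1.6,3,0,1]
}}

```text
t: 5.25
position: [535.1, 121.6, 95.8]
orientation: [-0.001, 0.796, 0.606, -0.001]
ft_force: [-5.4, -3.2, 1.2]
gripper_width: -0.0
grip_force: 2.6
```

Call:
{"fn": "move_arm", "kwargs": {
  "increments": [0,0,0,0,1,0,1,0,0,0,0,2,0,1,0,0,0,0,2,0,1]
}}

```text
t: 5.55
position: [536.1, 121.6, 95.7]
orientation: [-0.002, 0.796, 0.606, -0.002]
ft_force: [-6.1, -0.1, 2.6]
gripper_width: -0.0
grip_force: 3.6
```

Call:
{"fn": "move_arm", "kwargs": {
  "increments": [0,0,0,0,1.5,0,1,0,0,0,0,3,0,1,0,0,0,0,3,0,1]
}}

```text
t: 5.85
position: [537.5, 121.7, 95.6]
orientation: [-0.004, 0.796, 0.606, -0.003]
ft_force: [-10.3, 1.8, 5.4]
gripper_width: -0.1
grip_force: 5.2
```

Call:
{"fn": "move_arm", "kwargs": {
  "increments": [0,0,0,0,1.5,0,1,0,0,0,0,2.5,0,1,0,0,0,0,2.5,0,1,0,0,0,0,2.5,0,1,0,0,0,0,2.5,0,1,0,0,0,0,2.5,0,1,0,0,0,0,2.5,0,1,0,0,0,0,2.5,0,1]
}}

```text
t: 6.65
position: [538.7, 121.8, 95.5]
orientation: [-0.005, 0.796, 0.606, -0.004]
ft_force: [-13.3, 4.0, 6.3]
gripper_width: -0.0
grip_force: 6.6
```

```bash
python3 -c "
from h import *
s=manip.sense();print(s['position'],s['ft_force'],s['moment'],s['t'])
p=manip.camera('wrist'); save(p,'w3')
"
```

```text
[538.65449887 121.84007767  95.50626065] [-13.27607025   3.97971301   6.30576878] [0.56433161 1.90572091 0.09672047] 6.65
```

View pics/w3.png

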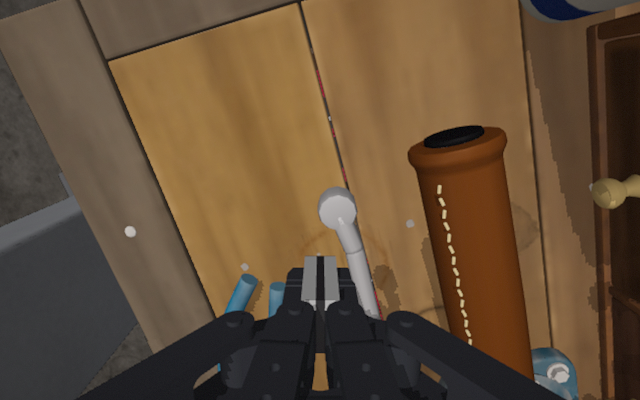

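The left lever has stopped firmly with its tip (338,208) well short of the grip, so it is firm at about 14 N. Releasing.

```bash
python3 -c "
from h import *
go([472,110,96])"
```

```text
[ -0.68  -0.11 -16.58] [-29.1 -61.1   0.2]
```

Call:
{"fn": "move_arm", "kwargs": {
  "increments": [0,0,-2,-3,-8,0,1,0,0,-5,-8,-17,0,1,0,0,-8,-14,-28,0,1,0,0,-12,-20,-42,0,1,0,0,-16.6,-27,-55,0,1,0,0,-16.6,-29,-65,0,1,0,0,-16.6,-29,-65,0,1,0,0,-16.6,-29,-65,0,1]
}}

```text
t: 7.5
position: [474.3, 109.3, 96.9]
orientation: [0.001, 0.7, 0.714, 0.001]
ft_force: [0.4, -0.6, -0.7]
gripper_width: -0.1
grip_force: 0.0
```

```bash
python3 -c "
from h import *
s=manip.sense();print(s['position'],s['ft_force'])
for c in ('top','scene'):
  p=manip.camera(c); save(p,c+'1')
  for n in('left_pad','right_pad'):
    r=manip.tip_of(p,n)
    if r: print(n,w(p,r[0]['location']).round(1),r[0]['score'])
a=[cv2.imread(f'pics/top{i}.png')[160:240,200:460] for i in (0,1)]
cv2.imwrite('pics/cmp.png',cv2.resize(np.vstack(a),None,fx=3,fy=3))
go([472,-270,200])"
```

```text
[474.31456228 109.31015016  96.91012742] [ 0.37160435 -0.59275401 -0.71357844]
left_pad [527.8 112.  108.4] 0.51
right_pad [ 530.4 -276.5  107.7] 0.57
left_pad [520.5 109.2 112.1] 0.81
right_pad [ 529.6 -268.2  107. ] 0.61
[ 0.03 -0.    0.04] [-378.9   -9.5 -103.6]
```

View pics/cmp.png

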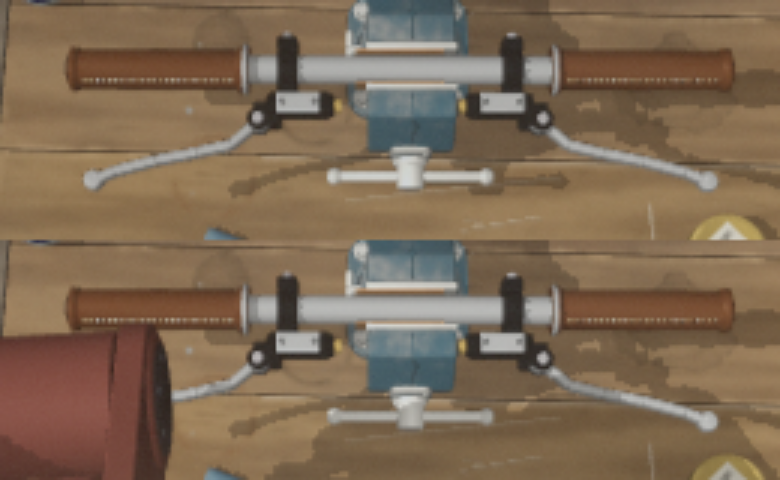

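The left lever is back out: the visible part matches the earlier picture. Going over to the right one.

Call:
{"fn": "move_arm", "kwargs": {
  "increments": [0,0,0,0,-10,-50,1,0,0,0,0,-10,-95,1,0,0,0,-50,-10,-104,1,0,0,0,-100,-10,-104,1,0,0,0,-150,-10,-104,1,0,0,0,-200,-10,-104,1,0,0,0,-250,-10,-104,1,0,0,0,-300,-10,-104,1]
}}

```text
t: 8.6
position: [469.4, -192.6, 200.5]
orientation: [0.0, 0.7, 0.714, 0.0]
ft_force: [1.4, -0.3, -0.5]
gripper_width: -0.0
grip_force: 0.0
```

Call:
{"fn": "move_arm", "kwargs": {
  "increments": [0,0,0,-40,0,0,1,0,0,0,-80,0,0,1,0,0,0,-80,0,40,1,0,0,0,-80,0,80,1,0,0,0,-80,0,104,1,0,0,0,-80,0,104,1,0,0,0,-80,0,104,1]
}}

```text
t: 9.3
position: [471.2, -270.5, 96.3]
orientation: [-0.0, 0.7, 0.714, -0.0]
ft_force: [1.9, 0.3, 0.4]
gripper_width: -0.2
grip_force: 0.0
```

```bash
python3 -c "
from h import *
s=manip.sense();print(s['position'],s['ft_force'],s['joints'],s['t'])
go([508,-269,96])
p=manip.camera('wrist'); save(p,'w4')
for n in('right_pad','right_pivot'):
    r=manip.tip_of(p,n)
    if r: print(n,w(p,r[0]['location']).round(1),r[0]['score'])
"
```

```text
[ 471.22444295 -270.48213379   96.31396741] [1.85530741 0.25660453 0.43684723] [-6.50283665e-01  2.03163473e-01  1.90615981e+00  1.92186400e-05
  1.03283791e+00 -6.71156245e-01] 9.3
[-0.02 -0.02  0.05] [ 0.7 36.8  0.3]
right_pad [ 530.6 -267.6  111.3] 0.68
right_pivot [ 568.1 -181.8  109.1] 0.65
```

View pics/w4.png

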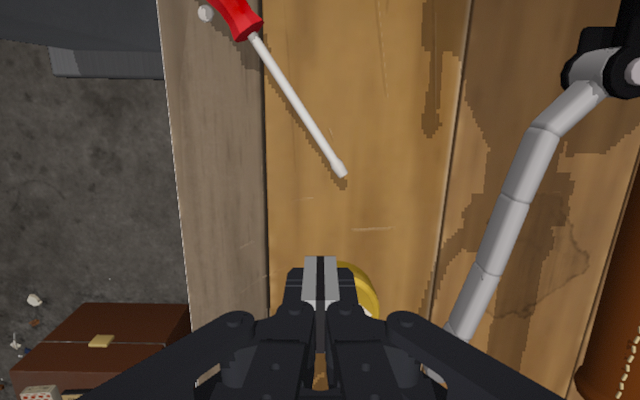

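The right blade lies clear to the right of the fingers, its outer face around pixel (460,320). Approaching and pressing along the mirrored arc.

Call:
{"fn": "move_arm", "kwargs": {
  "increments": [0,0,0,2,20,0,1,0,0,0,2,34,0,1,0,0,0,2,40,0,1,0,0,0,2,44,0,1,0,0,-2.8,-0.5,48.5,0,1,0,0,-5.7,-3,53,0,1,0,0,-8.5,-5,57.5,0,1,0,0,-11.4,-7,62,0,1]
}}

```text
t: 10.25
position: [532.3, -275.7, 96.2]
orientation: [-0.001, 0.624, 0.781, -0.0]
ft_force: [-1.8, 1.2, 0.9]
gripper_width: -0.2
grip_force: 1.1
```

Call:
{"fn": "move_arm", "kwargs": {
  "increments": [0,0,-1.4,-1.3,2.1,0,1,0,0,-2.9,-2.7,4.2,0,1,0,0,-4.3,-4,6.4,0,1,0,0,-5.7,-5.1,8.6,0,1,0,0,-5.7,-5.1,8.6,0,1]
}}

```text
t: 10.75
position: [542.8, -279.0, 96.1]
orientation: [-0.0, 0.585, 0.811, 0.0]
ft_force: [-2.1, 1.7, 0.8]
gripper_width: -0.3
grip_force: 1.2
```

Call:
{"fn": "move_arm", "kwargs": {
  "increments": [0,0,-1,-0.7,1.6,0,1,0,0,-2,-1.4,3.2,0,1,0,0,-3,-2.2,4.6,0,1,0,0,-3,-2.2,4.6,0,1]
}}

```text
t: 11.15
position: [547.9, -280.1, 96.2]
orientation: [0.0, 0.564, 0.826, -0.0]
ft_force: [-3.1, -0.1, -0.8]
gripper_width: 0.0
grip_force: 1.4
```

No stop here and only about 3 N, so the right lever is the soft one. Carrying on to the grip.

Call:
{"fn": "move_arm", "kwargs": {
  "increments": [0,0,-1.4,-1.3,2.1,0,1,0,0,-2.9,-2.7,4.2,0,1,0,0,-4.3,-4,6.4,0,1,0,0,-5.7,-5.1,8.6,0,1,0,0,-7,-6,10.4,0,1,0,0,-7,-6,10.4,0,1]
}}

```text
t: 11.75
position: [560.0, -281.7, 96.2]
orientation: [0.0, 0.512, 0.859, -0.0]
ft_force: [-2.9, -2.1, 0.1]
gripper_width: -0.3
grip_force: 1.6
```

Call:
{"fn": "move_arm", "kwargs": {
  "increments": [0,0,-0.5,-0.4,1,0,1,0,0,-1,-0.8,2,0,1,0,0,-1,-0.8,2,0,1]
}}

```text
t: 12.05
position: [561.9, -281.7, 96.3]
orientation: [0.0, 0.505, 0.863, -0.0]
ft_force: [-2.5, -2.1, 0.2]
gripper_width: -0.1
grip_force: 1.7
```

Call:
{"fn": "move_arm", "kwargs": {
  "increments": [0,0,0,0,1,0,1,0,0,0,0,2,0,1,0,0,0,0,2,0,1]
}}

```text
t: 12.35
position: [563.5, -281.2, 96.4]
orientation: [0.0, 0.505, 0.863, -0.001]
ft_force: [-4.2, -4.6, 0.6]
gripper_width: -0.1
grip_force: 2.3
```

Call:
{"fn": "move_arm", "kwargs": {
  "increments": [0,0,0,0,1.5,0,1,0,0,0,0,3,0,1,0,0,0,0,3,0,1,0,0,0,0,3,0,1]
}}

```text
t: 12.75
position: [563.8, -281.0, 96.3]
orientation: [-0.001, 0.505, 0.863, -0.003]
ft_force: [-8.6, -7.6, 2.3]
gripper_width: -0.1
grip_force: 5.4
```

```bash
python3 -c "
from h import *
s=manip.sense();print(s['position'],s['ft_force'],s['t'])
p=manip.camera('wrist'); save(p,'w5')
p=manip.camera('top'); save(p,'top2')
a=cv2.resize(cv2.imread('pics/w5.png'),None,fx=.8,fy=.8); b=cv2.resize(cv2.imread('pics/top2.png')[155:265,200:456],(512,220))
cv2.imwrite('pics/c5.png',np.vstack([a,b]))
"
```

```text
[ 563.77958529 -281.04952371   96.28941461] [-8.6488706  -7.58829281  2.34547031] 12.75
```

View pics/c5.png

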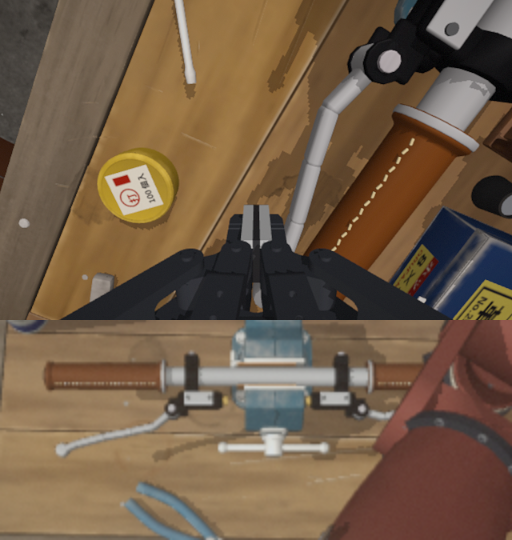

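The left lever is fully out (tip at about (62,450) in the lower picture). The right one is hard stopped at about 46 mm of travel, but its tip is hidden under the gripper, so I'll check it in the scene view.

Call:
{"fn": "move_arm", "kwargs": {
  "increments": [0,0,0,0,1,0,1,0,0,0,0,1,0,1,0,0,0,0,1,0,1,0,0,0,0,1,0,1,0,0,0,0,1,0,1]
}}

```text
t: 13.35
position: [563.9, -281.0, 96.2]
orientation: [-0.002, 0.505, 0.863, -0.003]
ft_force: [-11.4, -7.6, 2.5]
gripper_width: -0.1
grip_force: 6.5
```

```bash
python3 -c "
from h import *
p=manip.camera('scene'); save(p,'s2')
for n in('right_pad','left_pad'):
    r=manip.tip_of(p,n)
    if r: print(n,w(p,r[0]['location']).round(1),r[0]['score'])
cv2.imwrite('pics/s2c.png',cv2.resize(cv2.imread('pics/s2.png')[120:300,240:440],None,fx=3.3,fy=3.3,interpolation=cv2.INTER_CUBIC))
"
```

```text
right_pad [ 572.7 -277.7  105.5] 0.76
left_pad [515.7 108.3 109.9] 0.63
```

View pics/s2c.png

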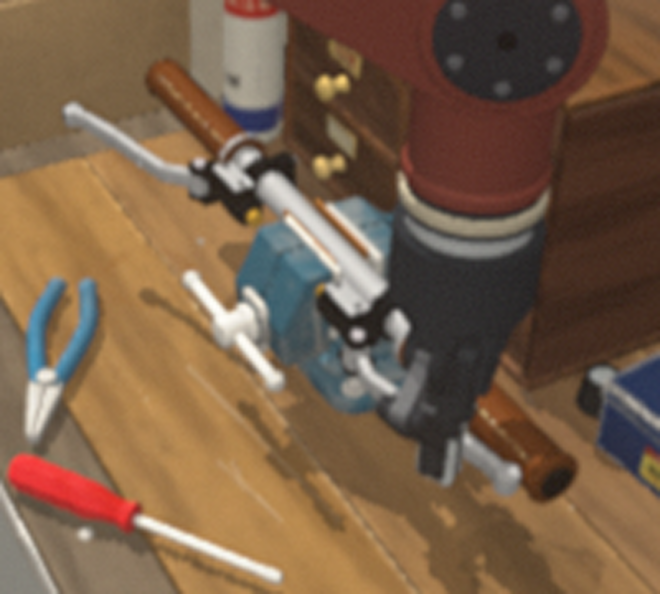

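The scene view shows the right lever's tip (508,475) against the grip, the fingers on its outer side, and the left lever out. The measured pad moved about 43 mm. Handing in.

```bash
python3 -c "
from h import *
print(manip.finish_job())"
```

```text
the job is handed in; nothing more can be done
None
```

The right lever is the soft one: it went right in to its grip and the arm is holding it there at about 14 N, while the left stopped firmly after about 25 mm and has sprung fully out again.

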